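# Gauge a coupling pin in the parcel office

### The arm

A 7-joint arm with a two-finger parallel gripper is mounted at the origin on the work surface. World frame = base frame: x ahead of the robot, y to its left, z up, the work surface at z = 0. Lengths are in m, angles in rad, forces in N, time in s.
With the tool pointing down it reaches from about 0.425 to 1.025 m from the base axis. Payload 3.6 kg.
Tool frame: the origin (TCP) lies at the very end of the fingers, on their centre line; the grasp point (between the pads) lies 19 mm behind it; z points along the fingers, y is the line along which they close (so a half turn about z gives the same grasp; the last joint's range is limited). The gripper opens to 85 mm and grips with 20 to 120 N. Pads are 22 mm wide; open, the fingers measure 114 mm over their backs; the gripper's body (76 mm by 85 mm) begins 54 mm behind the grasp point. The pads swing forward as they close: fully open they stand 13 mm farther back than shut.
Start: joints at [-1.288, 0.591, 0.048, 1.609, -0.033, 0.943, -0.034], TCP at [0.266, 0.674, 0.231] pointing down, gripper open.
Joint ranges: [-2.69, 2.69], [-0.47, 2.24], [-1.27, 1.36], [0.19, 2.51], [-1.53, 4.68], [0.08, 2.07], [-3.09, 3.09]. Speed limits (rad/s): [2.57, 2.57, 3.14, 3.14, 3.14, 3.14, 3.14].

### API

Orientations are given as a unit quaternion [x, y, z, w].
In Python, from station import manip gives the robot as it stands.
- The arm moves only by the tool arm_command, never from a script. Its argument "commands" is a list that holds one entry, the list of rows, each a list of 7 numbers: the opening, from 0 (shut) to 1 (fully open), then the shift along the tool's x, y, z in m, then the turn, a rotation vector about the tool's x, y, z in degrees. A call has 1 to 5 rows; each row is the pose to reach, as a shift and turn from the pose commanded when the call began, along the tool's axes at that moment; what a row does not reach only later rows make up. A row lasts 1/10 s, in which the tool goes at most 50 mm and 8.59 degrees, less where a joint would pass 70% of its speed; a pose out of reach is approached as far as the arm can. A call with a gripper value outside its range is refused whole. The fingers move at their own pace and stop on an object; "force" is the grip in N (left out, the last holds). Time passes only in rows, so rows that repeat a pose let the fingers close. It gives the time, the measured TCP pose, the force, the opening and the grip force at its end, in the units of the state.
- manip.read_state(): the state, without advancing time (a new reading comes with each control period).
- manip.camera(name): name is "scene" or "top" or "wrist"; returns a dict with "pixels" (480x640x3 uint8, blue, green, red), "fx", "fy", "cx", "cy" (pixels), "distortion" ([k1, k2, p1, p2, k3] as OpenCV has them; the pictures are not rectified), "T" (4x4, takes a point from camera to world coordinates). Camera axes: x right, y up, looking along -z (the intrinsics and any distortion apply to the point x, -y, -z); pixel columns grow to the right and rows downward; lengths in m; the calibration is good to about 2 mm. A picture is of the moment at which its call begins. There is no depth.
- manip.close_job(): hands the job in; it is judged then, once.
The state is a dict: "time": time; "q": joint angles; "joint_velocities": joint speeds; "joint_torque": joint torques, N m; "position": TCP position; "tcp_rot": TCP orientation; "force": force on the tool from outside, world axes, zero at the start; "ft_torque": the same for the moment, N m; "opening": opening from 0.0 (shut) to 1.0 (fully open); "gripper_force": force on a finger pad.
Only numpy, scipy, OpenCV 4.12 (cv2) and the standard library are available. Lean on these libraries where they do the work, as an engineer would, in place of code of your own. Each camera call takes 0.05 s, during which the arm holds its last target. There are 200 camera calls.

### The job

Gauge the coupling pin that stands by itself in the single wooden holder: start at the tightest hole of the gauge plate and step down the row one hole at a time, pressing the pin's foot lightly on each, until you come to the first hole that lets it through cleanly. Leave it there, pushed right through with its head down on the plate, and let go. Never force it or let it drop, and leave the other pins in their rack and everything else on the desk as it stands.

Things in the scene. Friction and masses are not known exactly. Their poses are not given: they have to be found in the camera images.
- gauge: Hole gauge: rigid bare steel plate 190 x 62 x 14 mm, top face 80 mm above the desk, on a stand fixed to the desk, open below (66 mm clear). Four holes in a row along its y, 42 mm apart, tightest at +y, each next wider. A pin has about 1 mm of play in its own hole, is 2 mm too thick for the next tighter. A push or drop over 40 N spoils it. Origin: centre, at desk level; z up.
- hole1 (a point): Centre of the mouth of the tightest hole of the gauge (15.2 mm across), at the level of the plate's top face (80 mm above the desk). Axes as the gauge.
- hole2 (a point): Centre of the mouth of the second hole of the gauge (18.2 mm across), at the level of the plate's top face (80 mm above the desk). Axes as the gauge.
- hole3 (a point): Centre of the mouth of the third hole of the gauge (21.2 mm across), at the level of the plate's top face (80 mm above the desk). Axes as the gauge.
- hole4 (a point): Centre of the mouth of the widest hole of the gauge (24.2 mm across), at the level of the plate's top face (80 mm above the desk). Axes as the gauge.
- holder: The single holder: a wooden block 70 x 70 mm, 66 mm tall, fixed to the desk, with one wide hole (27 mm) in the middle of its top, in which the pin to be gauged stands, its head's underside resting on the block's top. Origin: centre of its underside.
- rack: The rack: a wooden block 70 x 130 mm, 66 mm tall, fixed to the desk, with two wide holes (27 mm) 60 mm apart along its y axis, in which the other two pins stand in the same way. Origin: centre of its underside.
- pin_a_head (a point): Head centre of one of three steel coupling pins: round grip head 34 mm across, 40 mm tall; round shank 60 mm long below it; 0.4 kg. This point is on the axis, 20 mm above the head's underside, 80 mm above the foot; z up. Any of the three may be the one in the holder. Shanks are 17, 20 and 23 mm thick, which is which is unknown (hidden in the blocks); the foot's last 3 mm are bevelled by 1.3 mm.
- pin_b_head (a point): A coupling pin just like pin_a_head tells (same head, length and point; the shank's diameter differs).
- pin_c_head (a point): A coupling pin just like pin_a_head tells (same head, length and point; the shank's diameter differs).
- stamp: Bystander: wooden rubber stamp, 34 mm across and 79 mm tall, standing loose. Origin: centre of its underside.
- stamp_pad: Bystander: flat stamp-pad tin, 75 x 115 x 16 mm, loose. Origin: centre of its underside.
- stapler: Bystander: black stapler, 130 x 34 x 46 mm, loose. Origin: centre of its underside.
- bell: Bystander: brass call bell, 84 mm across and 52 mm tall, loose. Origin: centre of its underside.
- pen_cup: Bystander: steel cup of pens, 74 mm across, 175 mm tall with the pens, loose. Origin: centre of its underside.
- paperweight: Bystander: glass paperweight, 68 mm across and 36 mm tall, loose. Origin: centre of its underside.
There are look-alikes about, which are no part of the job. Leave any yellow look-alike of the part that bears pin_b_head alone.

How it is judged:
By the outcome, as a careful person would: the job done as asked, in the order asked, and still so for the second after the job is handed in, with the robot touching nothing.
It also fails if it takes over 64 s, if anything falls off the work surface, if the arm or the gripper's body presses on something with over 40 N, if the wrist force passes 120 N, or if a joint passes its speed limit or range.

## Working session

There is one attempt and no reset: what is moved stays moved. The work goes in short steps, Python scripts to look and compute and a tool call to move; the robot and the scene stay as the last step left them, time stands still between calls to the robot, and variables do not carry over. Pictures are saved under pics/ and viewed, at most 10 in all, crops included, and the job is handed in when it is done.

Besides the shell and the picture viewer there is one more tool, called after "Emit:" as name(argument=value, ...), one argument or row to a line, values as JSON. arm_command: Moves the arm, as the interface text tells. Its arguments: {"type":"object","properties":{"commands":{"type":"array"},"force":{"type":"number"}},"required":["commands"]}

```bash
mkdir -p pics; cat > h.py <<'E'
import numpy as np, cv2
from station import manip
def ray(c,u,v):
    K=np.array([[c["fx"],0,c["cx"]],[0,c["fy"],c["cy"]],[0,0,1]])
    p=cv2.undistortPoints(np.array([[[u,v]]],float),K,np.array(c["distortion"],float))[0,0]
    T=np.array(c["T"]); return T[:3,3],T[:3,:3]@np.array([p[0],-p[1],-1])
def onz(c,u,v,z):
    o,d=ray(c,u,v); return o+d*(z-o[2])/d[2]
def proj(c,P):
    T=np.array(c["T"]); p=T[:3,:3].T@(np.array(P,float)-T[:3,3]); q=np.array([[p[0],-p[1],-p[2]]])
    K=np.array([[c["fx"],0,c["cx"]],[0,c["fy"],c["cy"]],[0,0,1]])
    return cv2.projectPoints(q,np.zeros(3),np.zeros(3),K,np.array(c["distortion"],float))[0][0,0]
def tri(rs):
    A=0;b=0
    for o,d in rs:
        d=d/np.linalg.norm(d);M=np.eye(3)-np.outer(d,d);A=A+M;b=b+M@o
    return np.linalg.solve(A,b)
E
python3 - <<'E'
from h import *
import pickle
for n in("scene","top"):
    c=manip.camera(n);cv2.imwrite(f"pics/{n}0.png",c["pixels"]);pickle.dump(c,open(n+".pkl","wb"));print(n,c["fx"],np.round(c["T"],3).tolist())
print(manip.read_state())
E
```

```text
scene 512.3792849212833 [[-0.221, -0.561, 0.797, 1.423], [0.975, -0.141, 0.171, 0.174], [0.017, 0.815, 0.579, 0.721], [0.0, 0.0, 0.0, 1.0]]
top 589.4598014915708 [[0.012, 0.999, -0.051, 0.463], [-1.0, 0.012, 0.0, -0.011], [0.001, 0.051, 0.999, 1.446], [0.0, 0.0, 0.0, 1.0]]
{'time': 0.1, 'q': array([-1.28849036,  0.59202917,  0.04832486,  1.60971592, -0.03328817,
        0.94274673, -0.03370918]), 'joint_velocities': array([ 0.00042135, -0.00177388, -0.00080022, -0.00326324,  0.00072878,
       -0.00080844, -0.00200802]), 'joint_torque': array([ 3.78009165e-03, -5.49996865e+01,  1.55343946e+00, -1.98824286e+01,
        9.82625876e-03,  3.85032457e-03,  8.10625833e-08]), 'position': array([0.26581494, 0.67368327, 0.23024632]), 'tcp_rot': array([ 1.86769420e-01,  9.82403220e-01, -1.03933914e-03, -1.27582890e-04]), 'force': array([ 0.43899834,  0.18728782, -0.41320387]), 'ft_torque': array([0.0296904 , 0.03134012, 0.04688048]), 'gripper_force': 0.0, 'opening': 1.0024732045149414}
```

View pics/scene0.png

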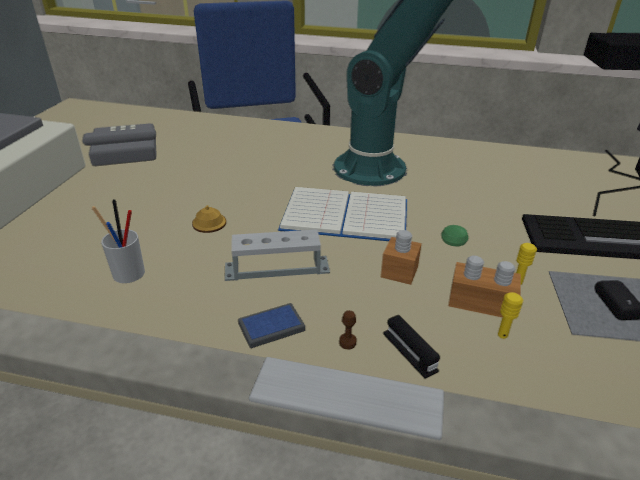

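View pics/top0.png

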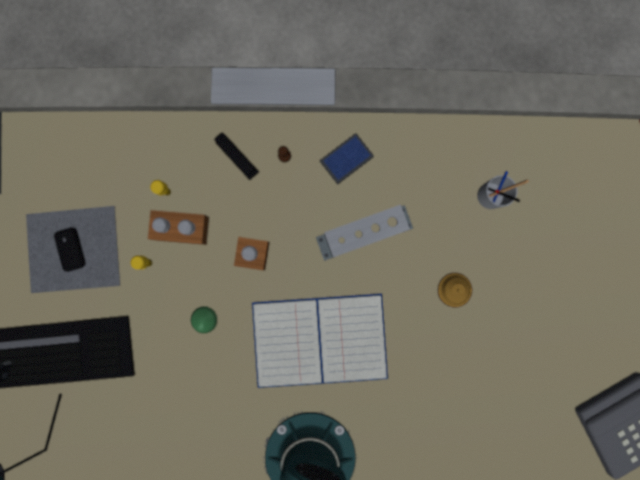

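The scene view shows the single holder with its pin at about (403,241), the rack with two pins at (474,267) and (505,272), and the gauge at (276,245). In the top view the holder pin is at (249,254) and the gauge holes run from (341,239) to (392,222). The yellow look-alikes stand near the rack.

```bash
python3 - <<'E'
from h import *
import pickle
s=pickle.load(open("scene.pkl","rb"));t=pickle.load(open("top.pkl","rb"))
a=cv2.resize(s["pixels"][220:290,220:350],None,fx=6,fy=4.2,interpolation=2)[:294]
a=cv2.resize(s["pixels"][222:282,222:352],None,fx=6,fy=5,interpolation=2)
b=cv2.resize(t["pixels"][200:275,230:420],None,fx=4.1,fy=4.0,interpolation=2)
W=780;cv2.imwrite("pics/c.png",np.vstack([a[:,:W],b[:295,:779].copy() if b.shape[1]<W else b[:,:W][:295]]) if b.shape[1]>=W else np.vstack([a[:,:b.shape[1]],b]))
# holes in top: by colour brighter/yellow within plate
g=t["pixels"]; hsv=cv2.cvtColor(g,40)
for c,(y0,y1,x0,x1),n in((t,(200,265,315,415),"top"),(s,(230,260,230,325),"scene")):
    hs=cv2.cvtColor(c["pixels"],40)[y0:y1,x0:x1]
    print(n); m=(hs[...,1]<45).astype(np.uint8)
    cs,h=cv2.findContours(m,cv2.RETR_CCOMP,cv2.CHAIN_APPROX_NONE)
    for i,k in enumerate(cs):
        if len(k)>8:
            M=cv2.moments(k); 
            if M["m00"]>8: print(h[0][i][3],M["m00"],round(M["m10"]/M["m00"]+x0,1),round(M["m01"]/M["m00"]+y0,1))
for u,v in((249,254),):print("pin",onz(t,u,v,.106))
for u,v in((341,239),(392,222)):print("hole",onz(t,u,v,.08))
for u,v in((403,235),):print("pin s",onz(s,u,v,.106))
for u,v in((246,241),(304,239.5)):print("hole s",onz(s,u,v,.08))
E
```

```text
top
-1 2690.0 363.7 231.7
0 12.5 341.1 239.9
0 23.5 358.1 233.6
0 36.0 375.0 227.5
0 51.5 391.8 221.4
scene
-1 1970.0 276.3 243.0
pin [0.4932843  0.14288996 0.106     ]
hole [ 0.53139217 -0.06719202  0.08      ]
hole [ 0.57249908 -0.18559536  0.08      ]
pin s [0.50055935 0.14483264 0.106     ]
hole s [ 0.5688018  -0.18628137  0.08      ]
hole s [ 0.53248716 -0.06570702  0.08      ]
```

View pics/c.png

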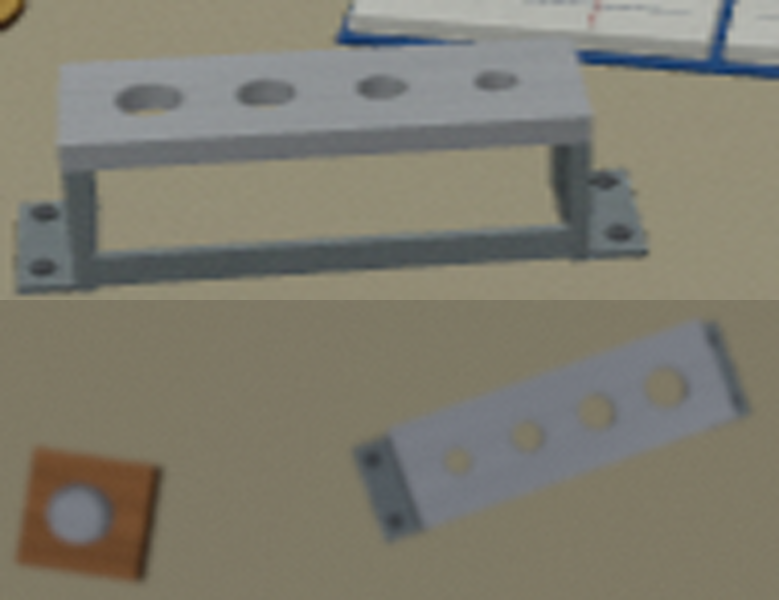

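The left-hand hole in the top view, at (341,240), is the smallest, and sizes grow to the right up to (392,221). So hole1 is on the world +y side, at about (0.531, -0.067). The pin is at about (0.495, 0.143). I'm moving above the pin.

Emit:
arm_command(
  commands=[
    [[1, -0.034, -0.034, 0, 0, 0, 0], [1, -0.068, -0.068, 0, 0, 0, 0], [1, -0.102, -0.102, 0, 0, 0, 0], [1, -0.136, -0.136, 0, 0, 0, 0], [1, -0.136, -0.136, 0, 0, 0, 0]],
  ],
  force=40,
)

```text
time: 0.6
position: [0.3473, 0.4887, 0.2307]
tcp_rot: [0.192, 0.981, -0.004, 0.001]
force: [-0.5, -1.1, 0.0]
opening: 0.999
gripper_force: 0.0
```

Emit:
arm_command(
  commands=[
    [[1, -0.034, -0.034, 0, 0, 0, 0], [1, -0.068, -0.068, 0, 0, 0, 0], [1, -0.102, -0.102, 0, 0, 0, 0], [1, -0.136, -0.136, 0, 0, 0, 0], [1, -0.136, -0.136, 0, 0, 0, 0]],
  ],
)

```text
time: 1.1
position: [0.4222, 0.3134, 0.231]
tcp_rot: [0.193, 0.981, -0.003, 0.001]
force: [-0.5, -0.8, -0.1]
opening: 1.005
gripper_force: 0.0
```

Emit:
arm_command(
  commands=[
    [[1, -0.034, -0.034, 0, 0, 0, 0], [1, -0.068, -0.068, 0, 0, 0, 0], [1, -0.102, -0.102, 0, 0, 0, 0], [1, -0.136, -0.136, 0, 0, 0, 0], [1, -0.136, -0.136, 0, 0, 0, 0]],
  ],
)

```text
time: 1.6
position: [0.4986, 0.1378, 0.2314]
tcp_rot: [0.193, 0.981, -0.002, 0.001]
force: [0.3, 0.9, 0.2]
opening: 0.999
gripper_force: 0.0
```

```bash
python3 - <<'E'
from h import *
c=manip.camera("wrist");cv2.imwrite("pics/w0.png",c["pixels"]);s=manip.read_state()
print(np.round(c["T"],3).tolist(),s["position"],s["tcp_rot"],proj(c,[.495,.143,.106]),proj(c,[.5,.145,.066]))
import pickle;pickle.dump(c,open("w0.pkl","wb"))
E
```

```text
[[0.378, -0.875, -0.302, 0.422], [0.926, 0.357, 0.126, 0.171], [-0.003, -0.327, 0.945, 0.374], [0.0, 0.0, 0.0, 1.0]] [0.49720915 0.1417254  0.23126302] [ 1.90546425e-01  9.81677970e-01 -5.62433090e-04  3.26613153e-04] [324.97580804 219.75119301] [328.90422774 211.17531027]
```

View pics/w0.png

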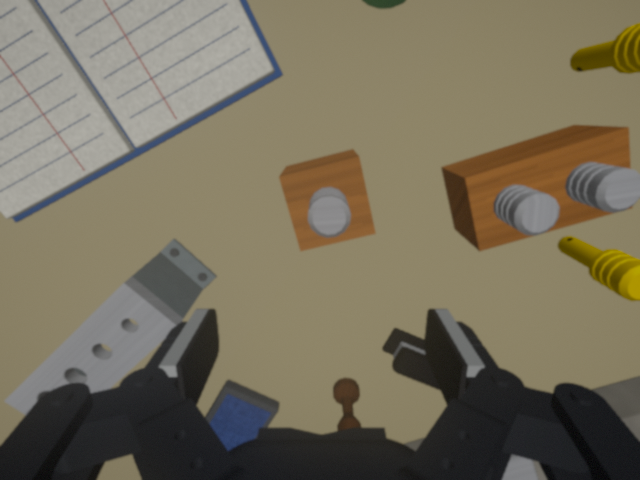

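The wrist view shows the pin's head top at about (329,215) on the holder, and gauge holes 1–3 at (129,325), (101,351) and (75,376). I'll triangulate from the wrist and top views.

```bash
python3 - <<'E'
from h import *
import pickle
w=pickle.load(open("w0.pkl","rb"));t=pickle.load(open("top.pkl","rb"));s=pickle.load(open("scene.pkl","rb"))
def blob(c,y0,y1,x0,x1,f):
    hs=cv2.cvtColor(c["pixels"],40)[y0:y1,x0:x1];m=f(hs).astype(np.uint8)
    k,_=cv2.findContours(m,0,1);k=max(k,key=cv2.contourArea);return cv2.minEnclosingCircle(k),np.array([x0,y0]),cv2.fitEllipse(k)
pt=blob(t,235,272,232,270,lambda h:h[...,1]<60);pw=blob(w,180,250,295,365,lambda h:(h[...,1]<60)&(h[...,2]>150))
print(pt,pw)
ut=np.array(pt[0][0])+pt[1];uw=np.array(pw[2][0])+pw[1]
P=tri([ray(t,*ut),ray(w,*uw)]);print("2view",P,"top@106",onz(t,*ut,.106),"w@106",onz(w,329,216,.106),onz(w,*uw,.106))
uh=[(129,325),(101,351),(75,376)];tt=[(341.1,239.9),(358.1,233.6),(375,227.5),(391.8,221.4)]
for a,b in zip(uh,tt):print(tri([ray(t,*b),ray(w,*a)]).round(4),onz(w,*a,.08).round(4))
for b in tt:print(onz(t,*b,.08).round(4))
E
```

```text
Traceback (most recent call last):
ValueError: max() iterable argument is empty
```

```bash
python3 - <<'E'
from h import *
import pickle
w=pickle.load(open("w0.pkl","rb"));t=pickle.load(open("top.pkl","rb"))
def blob(c,y0,y1,x0,x1,v):
    hs=cv2.cvtColor(c["pixels"],40)[y0:y1,x0:x1];m=((hs[...,1]<60)&(hs[...,2]>v)).astype(np.uint8)
    k,_=cv2.findContours(m,0,1);k=max(k,key=cv2.contourArea);return np.array(cv2.fitEllipse(k)[0])+[x0,y0],cv2.fitEllipse(k)[1],cv2.boundingRect(k)
ut,*e=blob(t,235,272,232,270,60);print(ut,e)
print(cv2.cvtColor(w["pixels"],40)[180:245:4,329,1:].tolist())
for u in ((329,215),):
    print("2view",tri([ray(t,*ut),ray(w,*u)]),"top@106",onz(t,*ut,.106),"w@106",onz(w,*u,.106))
uh=[(129,325),(101,351),(75,376)];tt=[(341.1,239.9),(358.1,233.6),(375,227.5),(391.8,221.4)]
for a,b in zip(uh,tt):print(tri([ray(t,*b),ray(w,*a)]).round(4),onz(w,*a,.08).round(4))
for b in tt:print(onz(t,*b,.08).round(4))
E
```

```text
[248.8811512  253.02666473] [(14.091388702392578, 14.978893280029297), (9, 11, 16, 15)]
[[159, 127], [161, 133], [16, 128], [4, 128], [4, 130], [0, 140], [2, 140], [2, 136], [2, 139], [2, 139], [2, 141], [0, 138], [2, 136], [2, 137], [38, 107], [158, 139], [109, 140]]
2view [0.49628134 0.14545689 0.0906903 ] top@106 [0.49549646 0.14320061 0.106     ] w@106 [0.49264889 0.14728205 0.106     ]
[ 0.5288 -0.0677  0.0789] [ 0.5279 -0.067   0.08  ]
[ 0.5437 -0.1072  0.0789] [ 0.5424 -0.1065  0.08  ]
[ 0.5586 -0.1464  0.0788] [ 0.5574 -0.1454  0.08  ]
[ 0.5293 -0.0674  0.08  ]
[ 0.5444 -0.1068  0.08  ]
[ 0.5592 -0.146   0.08  ]
[ 0.5739 -0.1851  0.08  ]
```

Emit:
arm_command(
  commands=[
    [[1, 0.004, 0.002, 0.04, 0, 0, 0], [1, 0.004, 0.002, 0.08, 0, 0, 0], [1, 0.004, 0.002, 0.095, 0, 0, 0], [1, 0.004, 0.002, 0.095, 0, 0, 0]],
  ],
)

```text
time: 2.05
position: [0.4904, 0.1501, 0.1339]
tcp_rot: [0.185, 0.983, -0.001, -0.003]
force: [-0.8, -0.0, 0.3]
opening: 1.001
gripper_force: 0.0
```

```bash
python3 - <<'E'
from h import *
c=manip.camera("wrist");s=manip.read_state();cv2.imwrite("pics/w1.png",c["pixels"])
import pickle;pickle.dump((c,s),open("w1.pkl","wb"))
from scipy.spatial.transform import Rotation as R
p=s["position"];print(p,s["tcp_rot"],R.from_quat(s["tcp_rot"]).as_matrix().round(3).tolist())
print("axis@.106",proj(c,[p[0],p[1],.106]),"axis@.066",proj(c,[p[0],p[1],.066]))
E
```

```text
[0.49173607 0.15016933 0.13531447] [ 1.85487250e-01  9.82645662e-01 -3.51026297e-04 -1.36346837e-03] [[-0.931, 0.365, -0.003], [0.365, 0.931, -0.0], [0.003, -0.001, -1.0]]
axis@.106 [320.67718262 284.70353904] axis@.066 [320.98133727 256.36565985]
```

View pics/w1.png

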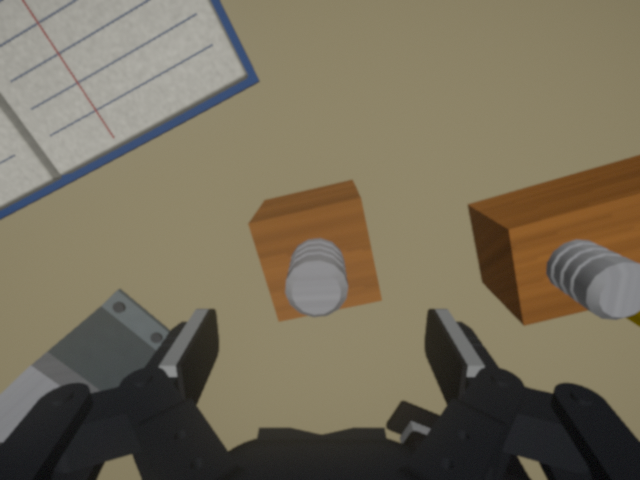

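The head top is at about (317,287), against a predicted tool axis at (320.7,284.7). The correction is about -2 mm in both tool x and tool y. Next I descend and grip.

Emit:
arm_command(
  commands=[
    [[1, -0.002, -0.002, 0, 0, 0, 0], [1, -0.002, -0.002, 0.03, 0, 0, 0], [1, -0.002, -0.002, 0.05, 0, 0, 0], [1, -0.002, -0.002, 0.062, 0, 0, 0], [1, -0.002, -0.002, 0.062, 0, 0, 0]],
  ],
)

```text
time: 2.6
position: [0.4939, 0.146, 0.074]
tcp_rot: [0.187, 0.982, -0.0, -0.0]
force: [-0.3, -0.3, 0.3]
opening: 1.0
gripper_force: 0.0
```

Emit:
arm_command(
  commands=[
    [[0.3, 0, 0, 0, 0, 0, 0], [0.3, 0, 0, 0, 0, 0, 0], [0.3, 0, 0, 0, 0, 0, 0], [0.3, 0, 0, 0, 0, 0, 0], [0.3, 0, 0, 0, 0, 0, 0]],
  ],
  force=40,
)

```text
time: 3.1
position: [0.4944, 0.1459, 0.0752]
tcp_rot: [0.187, 0.982, 0.0, 0.0]
force: [-1.6, -0.8, 6.1]
opening: 0.383
gripper_force: 39.3
```

Emit:
arm_command(
  commands=[
    [[0.2, 0, 0, 0, 0, 0, 0], [0.2, 0, 0, -0.01, 0, 0, 0], [0.2, 0, 0, -0.04, 0, 0, 0], [0.2, 0, 0, -0.08, 0, 0, 0], [0.2, 0, 0, -0.115, 0, 0, 0]],
  ],
  force=70,
)

```text
time: 3.6
position: [0.4931, 0.1456, 0.1906]
tcp_rot: [0.187, 0.982, -0.0, -0.001]
force: [0.6, -0.2, -4.1]
opening: 0.376
gripper_force: 71.5
```

Emit:
arm_command(
  commands=[
    [[0.2, 0, 0, 0, 0, 0, 0], [0.2, 0, 0, 0, 0, 0, 0]],
  ],
)

```text
time: 3.8
position: [0.4935, 0.1458, 0.1897]
tcp_rot: [0.187, 0.982, 0.0, 0.0]
force: [-0.4, 0.1, -4.8]
opening: 0.379
gripper_force: 71.8
```

```bash
python3 - <<'E'
from h import *
s=manip.read_state();print({k:np.round(v,4).tolist() for k,v in s.items()})
E
```

```text
{'time': 3.8, 'q': [-0.4662, 0.3903, 0.1177, 2.1201, -0.0757, 0.6346, 0.8989], 'joint_velocities': [0.0033, 0.0399, -0.0087, 0.0314, -0.0014, 0.005, -0.001], 'joint_torque': [0.0387, -42.2126, 1.8191, -16.7482, 0.0198, -0.1081, -0.0023], 'position': [0.4935, 0.1458, 0.1897], 'tcp_rot': [0.1867, 0.9824, 0.0002, 0.0002], 'force': [-0.4007, 0.1334, -4.797], 'ft_torque': [0.0028, 0.0687, -0.0393], 'gripper_force': 71.8254, 'opening': 0.3788}
```

Emit:
arm_command(
  commands=[
    [[0.2, -0.017, -0.018, 0, 0, 0, 0], [0.2, -0.047, -0.05, 0, 0, 0, 0], [0.2, -0.077, -0.082, 0, 0, 0, 0], [0.2, -0.107, -0.114, 0, 0, 0, 0], [0.2, -0.137, -0.146, 0, 0, 0, 0]],
  ],
)

```text
time: 4.3
position: [0.566, -0.0416, 0.1867]
tcp_rot: [0.187, 0.982, -0.0, -0.003]
force: [1.5, 0.0, -4.1]
opening: 0.378
gripper_force: 71.7
```

Emit:
arm_command(
  commands=[
    [[0.2, -0.022, -0.024, 0, 0, 0, 0], [0.2, -0.033, -0.035, 0, 0, 0, 0], [0.2, -0.033, -0.035, 0, 0, 0, 0], [0.2, -0.033, -0.035, 0, 0, 0, 0]],
  ],
)

```text
time: 4.7
position: [0.584, -0.0832, 0.1876]
tcp_rot: [0.186, 0.982, 0.0, -0.002]
force: [-0.3, 0.5, -5.1]
opening: 0.38
gripper_force: 71.6
```

```bash
python3 - <<'E'
from h import *
c=manip.camera("wrist");s=manip.read_state();cv2.imwrite("pics/w2.png",c["pixels"])
import pickle;pickle.dump((c,s),open("w2.pkl","wb"))
p=s["position"];print(p,s["tcp_rot"],s["force"])
print("headtop",proj(c,[p[0],p[1],p[2]+.031]))
E
```

```text
[ 0.58417826 -0.08225748  0.18790893] [ 1.85537126e-01  9.82634972e-01  6.29104253e-04 -2.02276531e-03] [-0.14466878  1.1249024  -4.52431148]
headtop [321.16837941 353.18789817]
```

View pics/w2.png

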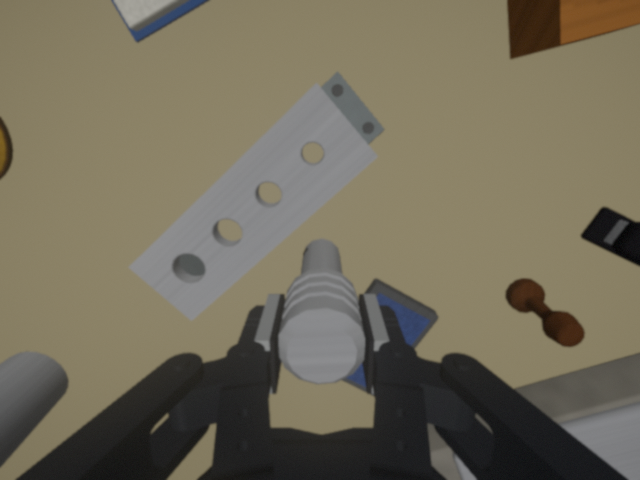

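All four holes are visible at (313,153), (269,194), (228,231) and (189,267). The pin's foot end is near (321,258) and the head top near (321,350). I'll fit these ellipses.

```bash
python3 - <<'E'
from h import *
import pickle
c,s=pickle.load(open("w2.pkl","rb"));g=cv2.cvtColor(c["pixels"],6);p=s["position"]
from scipy.spatial.transform import Rotation as R
Rm=R.from_quat(s["tcp_rot"]).as_matrix()
H=[]
for u,v in((313,153),(269,194),(228,231),(189,267)):
    r=22;w=c["pixels"][v-r:v+r+1,u-r:u+r+1].astype(int)
    pl=np.median(w[[0,0,-1,-1,r-r//1],[r,-1,r,0,r]],axis=0)
    # plate colour from ring
    yy,xx=np.mgrid[-r:r+1,-r:r+1];d=np.hypot(xx,yy);ring=np.median(w[(d>17.5)&(d<20)],axis=0)
    m=((np.abs(w-ring).sum(2)>24)&(d<19)).astype(np.uint8)
    m=cv2.morphologyEx(m,cv2.MORPH_CLOSE,np.ones((5,5)))
    k=max(cv2.findContours(m,0,1)[0],key=cv2.contourArea);e=cv2.fitEllipse(cv2.convexHull(k))
    uc=np.array(e[0])+[u-r,v-r];P=onz(c,*uc,.08);H.append(P);print(ring,uc.round(1),np.round(e[1],1),P.round(4))
H=np.array(H);print("spacing",np.linalg.norm(np.diff(H,axis=0),axis=1))
f=p+Rm@[0,0,.069];print("foot pred",f,proj(c,f),"head top",proj(c,p-Rm@[0,0,.031]))
print(g[236:262:1,321].tolist());
for v in(250,258,264):print(v,g[v,290:355].tolist())
cv2.imwrite("pics/w2c.png",cv2.resize(c["pixels"][225:395,260:385],None,fx=4.5,fy=3.5*1,interpolation=2))
E
```

```text
[139. 137. 137.] [312.1 152.9] [24.4 24.9] [ 0.5279 -0.0668  0.08  ]
[138.5 137.  136. ] [267.8 193.8] [26.6 28.3] [ 0.5426 -0.1062  0.08  ]
[139. 137. 136.] [226.7 231.9] [28. 32.] [ 0.5573 -0.1455  0.08  ]
[139. 138. 137.] [188.1 267.4] [29.8 35.9] [ 0.5719 -0.1847  0.08  ]
spacing [0.04207164 0.04194779 0.04184607]
foot pred [ 0.58392008 -0.08212038  0.11890955] [321.26443385 253.27099712] head top [321.12779342 353.49109648]
[132, 129, 126, 119, 116, 115, 116, 116, 115, 115, 116, 116, 115, 116, 115, 114, 115, 115, 114, 114, 114, 114, 113, 114, 114, 114]
250 [132, 132, 131, 132, 132, 133, 132, 132, 132, 132, 132, 132, 129, 121, 98, 76, 70, 82, 93, 100, 103, 107, 109, 110, 110, 112, 112, 112, 112, 114, 115, 115, 115, 116, 115, 116, 114, 115, 114, 113, 113, 112, 110, 108, 106, 102, 101, 102, 113, 125, 130, 132, 132, 131, 133, 132, 133, 132, 133, 132, 132, 132, 132, 132, 132]
258 [132, 132, 133, 133, 131, 132, 132, 132, 133, 132, 131, 126, 112, 95, 90, 91, 96, 97, 101, 103, 105, 108, 109, 111, 111, 112, 112, 112, 113, 114, 113, 113, 115, 115, 116, 116, 116, 115, 114, 114, 112, 111, 111, 110, 107, 105, 100, 97, 97, 100, 111, 126, 132, 132, 132, 133, 133, 133, 133, 131, 132, 133, 132, 132, 132]
264 [131, 132, 132, 130, 132, 133, 133, 132, 131, 131, 129, 118, 100, 90, 92, 95, 96, 98, 101, 105, 108, 110, 110, 111, 111, 112, 112, 112, 111, 114, 113, 114, 115, 114, 116, 115, 115, 114, 112, 113, 111, 110, 110, 109, 108, 104, 102, 98, 95, 94, 100, 115, 127, 132, 131, 132, 131, 131, 132, 132, 132, 131, 132, 133, 132]
```

View pics/w2c.png

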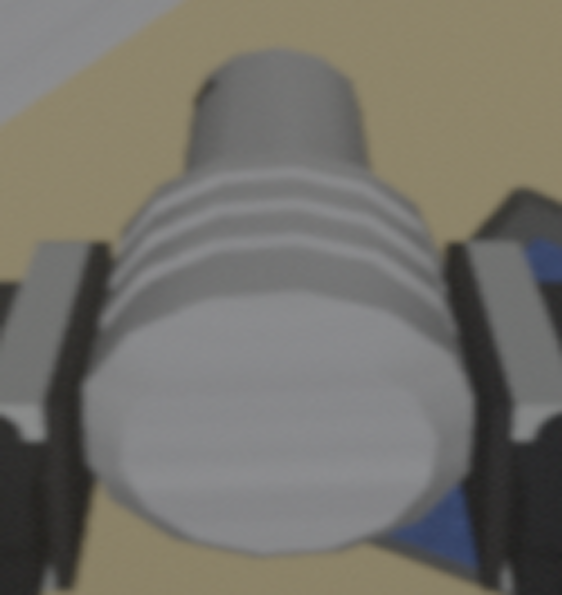

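```bash
python3 - <<'E'
from h import *
import pickle
c,s=pickle.load(open("w2.pkl","rb"));p=s["position"]
from scipy.spatial.transform import Rotation as R
Rm=R.from_quat(s["tcp_rot"]).as_matrix()
P=lambda l:np.round(proj(c,p+Rm@np.array(l)),1)
for r in(.0085,.01,.0115):print(r,"foot far",P([r-.0013,0,.069]),"far3",P([r,0,.066]),"sides@66",P([0,-r,.066]),P([0,r,.066]))
print("head top far/near",P([.017,0,-.031]),P([-.017,0,-.031]),P([0,-.017,-.031]),P([0,.017,-.031]),"head bot far",P([.017,0,.009]))
g=cv2.cvtColor(c["pixels"],6);print(g[262:312,321].tolist(),g[370:392,321].tolist(),g[340,270:372].tolist())
h=np.array([[.5279,-.0668,.08],[.5426,-.1062,.08],[.5573,-.1455,.08]])
E
```

```text
0.0085 foot far [321.2 242.5] far3 [321.2 242.1] sides@66 [307.5 255.1] [335. 255.]
0.01 foot far [321.2 240.2] far3 [321.2 239.8] sides@66 [305.1 255.1] [337.4 255. ]
0.0115 foot far [321.2 237.9] far3 [321.2 237.5] sides@66 [302.7 255.1] [339.8 255. ]
head top far/near [321.  312.5] [321.2 391.4] [274.6 353.6] [367.7 353.5] head bot far [321.1 266.7]
[114, 114, 114, 113, 115, 115, 117, 116, 116, 118, 124, 131, 134, 132, 125, 120, 117, 117, 118, 124, 132, 135, 133, 126, 120, 118, 117, 117, 117, 123, 130, 135, 133, 128, 122, 117, 116, 116, 116, 116, 117, 116, 116, 116, 116, 118, 125, 132, 136, 137] [132, 131, 132, 134, 135, 136, 135, 135, 135, 134, 135, 132, 125, 120, 123, 127, 129, 130, 130, 129, 129, 130] [65, 50, 48, 45, 44, 42, 43, 59, 87, 114, 124, 125, 128, 129, 130, 130, 132, 132, 132, 134, 135, 135, 135, 136, 137, 135, 136, 136, 137, 137, 136, 135, 137, 136, 136, 136, 136, 136, 137, 136, 137, 137, 136, 137, 134, 136, 135, 137, 137, 136, 136, 137, 136, 136, 137, 137, 136, 136, 137, 136, 136, 137, 137, 136, 135, 136, 135, 136, 135, 135, 135, 135, 136, 136, 135, 136, 135, 136, 135, 137, 135, 134, 133, 129, 126, 125, 124, 123, 125, 124, 125, 124, 125, 122, 108, 76, 47, 40, 38, 40, 43, 44]
```

Shank width is about 39.6 px, which suggests roughly 23 mm, and the foot lies on the predicted tool axis to within about 0.5 mm. Now to hole 1.

Emit:
arm_command(
  commands=[
    [[0.2, 0.03, -0.003, 0, 0, 0, 0], [0.2, 0.0585, -0.006, 0, 0, 0, 0], [0.2, 0.0585, -0.006, 0.015, 0, 0, 0], [0.2, 0.0585, -0.006, 0.03, 0, 0, 0], [0.2, 0.0585, -0.006, 0.03, 0, 0, 0]],
  ],
)

```text
time: 5.25
position: [0.5267, -0.0661, 0.1577]
tcp_rot: [0.185, 0.983, 0.0, -0.003]
force: [0.6, -0.8, -4.4]
opening: 0.376
gripper_force: 71.5
```

Emit:
arm_command(
  commands=[
    [[0.2, 0, 0, 0, 0, 0, 0], [0.2, 0, 0, 0, 0, 0, 0]],
  ],
)

```text
time: 5.45
position: [0.5297, -0.0682, 0.1599]
tcp_rot: [0.186, 0.983, 0.0, 0.001]
force: [-0.1, -0.5, -4.5]
opening: 0.378
gripper_force: 71.5
```

```bash
cat > go.py <<'E'
from h import *
import sys
from scipy.spatial.transform import Rotation as R
s=manip.read_state();p=s["position"];Rm=R.from_quat(s["tcp_rot"]).as_matrix()
f=p+Rm@[0,0,.069]
print("t",s["time"],"p",p.round(4),"F",s["force"].round(1),"foot",f.round(4),"tilt",Rm[:,2].round(4))
for i,h in enumerate([[.5279,-.0668],[.5426,-.1062],[.5573,-.1455],[.5719,-.1847]]):
    print(i+1,(Rm.T@(np.array([*h,f[2]])-f)).round(4))
E
python3 go.py
```

```text
t 5.45 p [ 0.5297 -0.0682  0.1599] F [-0.1 -0.5 -4.5] foot [ 0.5298 -0.0682  0.0909] tilt [ 1.1e-03  3.0e-04 -1.0e+00]
1 [ 0.0022  0.0006 -0.    ]
2 [-0.0259 -0.0307  0.    ]
3 [-0.0539 -0.0619  0.    ]
4 [-0.0818 -0.0931  0.    ]
```

Emit:
arm_command(
  commands=[
    [[0.2, 0.001, 0, 0.003, 0, 0, 0], [0.2, 0.001, 0, 0.006, 0, 0, 0], [0.2, 0.001, 0, 0.007, 0, 0, 0], [0.2, 0.001, 0, 0.008, 0, 0, 0], [0.2, 0.001, 0, 0.008, 0, 0, 0]],
  ],
)

```text
time: 5.95
position: [0.5282, -0.0687, 0.1512]
tcp_rot: [0.187, 0.982, -0.0, -0.0]
force: [-0.3, 0.5, -4.6]
opening: 0.376
gripper_force: 71.5
```

```bash
python3 go.py
```

```text
t 5.95 p [ 0.5282 -0.0687  0.1512] F [-0.3  0.5 -4.6] foot [ 0.5281 -0.0687  0.0822] tilt [-2.e-04 -0.e+00 -1.e+00]
1 [0.0009 0.0017 0.    ]
2 [-0.0272 -0.0296 -0.    ]
3 [-0.0553 -0.0607 -0.    ]
4 [-0.0833 -0.0918 -0.    ]
```

Emit:
arm_command(
  commands=[
    [[0.2, 0.001, 0.001, 0, 0, 0, 0], [0.2, 0.001, 0.001, 0.001, 0, 0, 0], [0.2, 0.001, 0.001, 0.0015, 0, 0, 0], [0.2, 0.001, 0.001, 0.0015, 0, 0, 0]],
  ],
)

```text
time: 6.35
position: [0.5276, -0.0673, 0.1498]
tcp_rot: [0.187, 0.982, -0.0, -0.0]
force: [0.1, 0.6, -4.0]
opening: 0.38
gripper_force: 71.5
```

Emit:
arm_command(
  commands=[
    [[0.2, 0, 0, 0.001, 0, 0, 0], [0.2, 0, 0, 0.001, 0, 0, 0]],
  ],
)

```text
time: 6.55
position: [0.5279, -0.0674, 0.1494]
tcp_rot: [0.187, 0.982, 0.0, 0.0]
force: [-1.6, -0.4, 2.5]
opening: 0.375
gripper_force: 72.3
```

Contact at plate level with about 7 N net, so hole 1 refuses the pin. I'll press slightly more, then step to hole 2.

Emit:
arm_command(
  commands=[
    [[0.2, 0, 0, 0.0007, 0, 0, 0], [0.2, 0, 0, 0.0007, 0, 0, 0]],
  ],
)

```text
time: 6.75
position: [0.5281, -0.0675, 0.1494]
tcp_rot: [0.187, 0.982, 0.0, 0.0]
force: [-2.0, 0.4, 6.9]
opening: 0.378
gripper_force: 72.9
```

Emit:
arm_command(
  commands=[
    [[0.2, 0, 0, -0.008, 0, 0, 0], [0.2, -0.014, -0.0156, -0.008, 0, 0, 0], [0.2, -0.0281, -0.0312, -0.008, 0, 0, 0], [0.2, -0.0281, -0.0312, -0.008, 0, 0, 0], [0.2, -0.0281, -0.0312, -0.006, 0, 0, 0]],
  ],
)

```text
time: 7.25
position: [0.5423, -0.1071, 0.1541]
tcp_rot: [0.187, 0.982, -0.0, 0.0]
force: [0.1, 0.9, -5.2]
opening: 0.376
gripper_force: 71.8
```

Emit:
arm_command(
  commands=[
    [[0.2, 0, 0, 0.002, 0, 0, 0], [0.2, 0, 0, 0.003, 0, 0, 0], [0.2, 0, 0, 0.003, 0, 0, 0]],
  ],
)

```text
time: 7.55
position: [0.5419, -0.1058, 0.1507]
tcp_rot: [0.186, 0.983, 0.0, -0.001]
force: [0.8, -0.5, -5.2]
opening: 0.378
gripper_force: 71.8
```

```bash
python3 go.py
```

```text
t 7.55 p [ 0.5419 -0.1058  0.1507] F [ 0.8 -0.5 -5.2] foot [ 0.5418 -0.1057  0.0817] tilt [-1.e-03  5.e-04 -1.e+00]
1 [0.0272 0.0312 0.    ]
2 [-0.0009 -0.0001 -0.    ]
3 [-0.029  -0.0313 -0.    ]
4 [-0.0569 -0.0625 -0.0001]
```

Emit:
arm_command(
  commands=[
    [[0.2, -0.0005, 0, 0.001, 0, 0, 0], [0.2, -0.0005, 0, 0.0017, 0, 0, 0], [0.2, -0.0005, 0, 0.0022, 0, 0, 0], [0.2, -0.0005, 0, 0.0022, 0, 0, 0]],
  ],
)

```text
time: 7.95
position: [0.5431, -0.1067, 0.1494]
tcp_rot: [0.187, 0.982, 0.0, 0.0]
force: [0.1, 0.8, -0.6]
opening: 0.375
gripper_force: 71.8
```

Emit:
arm_command(
  commands=[
    [[0.2, 0, 0, 0.0007, 0, 0, 0], [0.2, 0, 0, 0.0007, 0, 0, 0]],
  ],
)

```text
time: 8.15
position: [0.5433, -0.1068, 0.1493]
tcp_rot: [0.187, 0.982, 0.0, 0.001]
force: [-1.5, 0.7, 6.4]
opening: 0.378
gripper_force: 72.5
```

Hole 2 also stops the pin at plate level, with about 11 N net. On to hole 3.

Emit:
arm_command(
  commands=[
    [[0.2, 0, 0, -0.008, 0, 0, 0], [0.2, -0.0136, -0.0155, -0.008, 0, 0, 0], [0.2, -0.0274, -0.031, -0.008, 0, 0, 0], [0.2, -0.0274, -0.031, -0.008, 0, 0, 0], [0.2, -0.0274, -0.031, -0.006, 0, 0, 0]],
  ],
)

```text
time: 8.65
position: [0.5568, -0.1464, 0.1542]
tcp_rot: [0.188, 0.982, -0.0, 0.0]
force: [0.1, 0.6, -4.1]
opening: 0.381
gripper_force: 71.7
```

Emit:
arm_command(
  commands=[
    [[0.2, 0, 0, 0.002, 0, 0, 0], [0.2, 0, 0, 0.003, 0, 0, 0], [0.2, 0, 0, 0.003, 0, 0, 0], [0.2, 0, 0, 0.003, 0, 0, 0]],
  ],
)

```text
time: 9.05
position: [0.5568, -0.1452, 0.1511]
tcp_rot: [0.186, 0.982, 0.0, -0.0]
force: [-0.8, -1.1, -4.3]
opening: 0.378
gripper_force: 71.7
```

```bash
python3 go.py
```

```text
t 9.05 p [ 0.5568 -0.1452  0.1511] F [-0.8 -1.1 -4.3] foot [ 0.5568 -0.1452  0.0821] tilt [-3.e-04  2.e-04 -1.e+00]
1 [0.0556 0.0624 0.    ]
2 [0.0275 0.0311 0.    ]
3 [-0.0006 -0.0001 -0.    ]
4 [-0.0286 -0.0312 -0.    ]
```

Emit:
arm_command(
  commands=[
    [[0.2, -0.0003, 0, 0.001, 0, 0, 0], [0.2, -0.0003, 0, 0.0017, 0, 0, 0], [0.2, -0.0003, 0, 0.0025, 0, 0, 0], [0.2, -0.0003, 0, 0.0025, 0, 0, 0]],
  ],
)

```text
time: 9.45
position: [0.5573, -0.146, 0.1487]
tcp_rot: [0.187, 0.982, -0.0, 0.0]
force: [0.5, -0.6, -3.7]
opening: 0.373
gripper_force: 71.7
```

Emit:
arm_command(
  commands=[
    [[0.2, 0, 0, 0.0007, 0, 0, 0], [0.2, 0, 0, 0.0007, 0, 0, 0]],
  ],
)

```text
time: 9.65
position: [0.5573, -0.1461, 0.1481]
tcp_rot: [0.187, 0.982, -0.0, 0.0]
force: [0.2, -0.4, -3.9]
opening: 0.381
gripper_force: 71.7
```

Emit:
arm_command(
  commands=[
    [[0.2, 0, 0, 0.0007, 0, 0, 0], [0.2, 0, 0, 0.0007, 0, 0, 0]],
  ],
)

```text
time: 9.85
position: [0.5575, -0.1462, 0.1478]
tcp_rot: [0.187, 0.982, -0.0, 0.0]
force: [-0.7, -0.5, 0.3]
opening: 0.379
gripper_force: 71.8
```

Emit:
arm_command(
  commands=[
    [[0.2, 0, 0, 0.0007, 0, 0, 0], [0.2, 0, 0, 0.0007, 0, 0, 0]],
  ],
)

```text
time: 10.05
position: [0.5576, -0.1462, 0.1475]
tcp_rot: [0.187, 0.982, -0.0, 0.001]
force: [-1.3, -1.0, 5.5]
opening: 0.376
gripper_force: 72.5
```

The pin touched about 1.8 mm deeper at hole 3. That means either the bevel is sitting in the rim or the pin is off-centre, so I'll probe with small lateral corrections.

Emit:
arm_command(
  commands=[
    [[0.2, 0, 0, -0.0014, 0, 0, 0], [0.2, 0.0007, 0.0007, -0.0014, 0, 0, 0], [0.2, 0.0007, 0.0007, -0.0007, 0, 0, 0], [0.2, 0.0007, 0.0007, 0, 0, 0, 0], [0.2, 0.0007, 0.0007, 0, 0, 0, 0]],
  ],
)

```text
time: 10.55
position: [0.5574, -0.1459, 0.1475]
tcp_rot: [0.187, 0.982, -0.0, 0.001]
force: [-1.2, -2.2, 4.4]
opening: 0.375
gripper_force: 72.6
```

Emit:
arm_command(
  commands=[
    [[0.2, 0.001, 0, -0.0014, 0, 0, 0], [0.2, 0.001, 0, 0, 0, 0, 0], [0.2, 0.001, 0, 0, 0, 0, 0]],
  ],
)

```text
time: 10.85
position: [0.557, -0.1457, 0.1475]
tcp_rot: [0.187, 0.982, -0.0, 0.001]
force: [0.3, -3.1, 4.3]
opening: 0.38
gripper_force: 72.7
```

Emit:
arm_command(
  commands=[
    [[0.2, -0.001, 0.001, -0.0014, 0, 0, 0], [0.2, -0.001, 0.001, 0, 0, 0, 0], [0.2, -0.001, 0.001, 0, 0, 0, 0]],
  ],
)

```text
time: 11.15
position: [0.5573, -0.1456, 0.1474]
tcp_rot: [0.187, 0.982, -0.001, 0.0]
force: [-1.5, -4.7, 5.7]
opening: 0.376
gripper_force: 73.0
```

Emit:
arm_command(
  commands=[
    [[0.2, -0.0014, -0.001, -0.0014, 0, 0, 0], [0.2, -0.0014, -0.001, 0, 0, 0, 0], [0.2, -0.0014, -0.001, 0, 0, 0, 0]],
  ],
)

```text
time: 11.45
position: [0.5578, -0.1459, 0.1473]
tcp_rot: [0.187, 0.982, -0.0, -0.0]
force: [-1.8, -3.7, 6.6]
opening: 0.378
gripper_force: 73.1
```

Emit:
arm_command(
  commands=[
    [[0.2, 0.0007, -0.0017, -0.002, 0, 0, 0], [0.2, 0.0007, -0.0017, -0.0007, 0, 0, 0], [0.2, 0.0007, -0.0017, 0, 0, 0, 0], [0.2, 0.0007, -0.0017, 0, 0, 0, 0]],
  ],
)

```text
time: 11.85
position: [0.5574, -0.1461, 0.1474]
tcp_rot: [0.187, 0.982, 0.0, 0.0]
force: [-1.7, -1.4, 7.0]
opening: 0.377
gripper_force: 72.6
```

Emit:
arm_command(
  commands=[
    [[0.2, 0, -0.001, -0.001, 0, 0, 0], [0.2, 0, -0.001, 0, 0, 0, 0], [0.2, 0, -0.001, 0, 0, 0, 0]],
  ],
)

```text
time: 12.15
position: [0.5574, -0.1464, 0.1474]
tcp_rot: [0.186, 0.982, 0.001, 0.0]
force: [-0.6, 0.5, 6.2]
opening: 0.377
gripper_force: 72.9
```

Emit:
arm_command(
  commands=[
    [[0.2, -0.001, 0.001, -0.001, 0, 0, 0], [0.2, -0.001, 0.001, 0, 0, 0, 0], [0.2, -0.001, 0.001, 0, 0, 0, 0]],
  ],
)

```text
time: 12.45
position: [0.5578, -0.1464, 0.1473]
tcp_rot: [0.187, 0.982, 0.0, -0.0]
force: [-1.9, 1.3, 9.7]
opening: 0.377
gripper_force: 73.0
```

```bash
python3 - <<'E'
from h import *
c=manip.camera("wrist");s=manip.read_state()
import pickle;pickle.dump((c,s),open("w3.pkl","wb"))
print(s["position"].round(4),s["force"].round(1),s["ft_torque"].round(2))
cv2.imwrite("pics/w3c.png",cv2.resize(c["pixels"][180:400,180:400],None,fx=2.7,fy=2.7,interpolation=2))
E
```

```text
[ 0.5578 -0.1464  0.1473] [-1.4  1.   8.6] [0.17 0.43 0.01]
```

View pics/w3c.png

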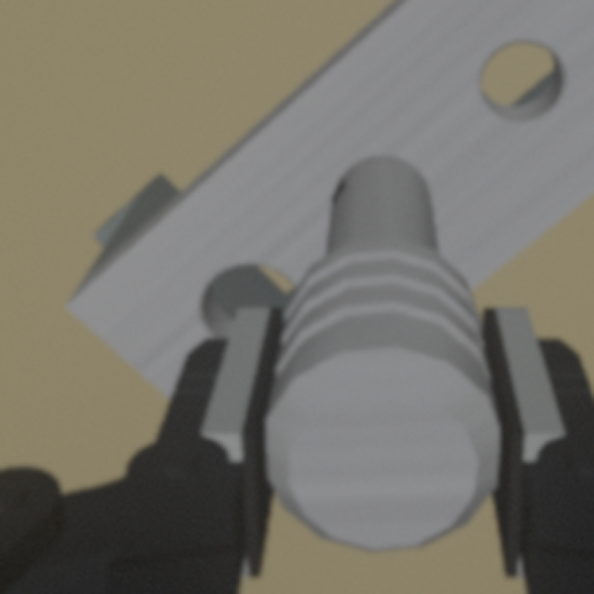

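The foot sits on hole 3's rim, fully covering it. Lateral force changes sign across the probes and the pin never drops, so hole 3 refuses it and only the bevel enters. Moving to hole 4.

Emit:
arm_command(
  commands=[
    [[0.2, 0.001, 0.0005, -0.009, 0, 0, 0], [0.2, -0.013, -0.0149, -0.009, 0, 0, 0], [0.2, -0.027, -0.0305, -0.009, 0, 0, 0], [0.2, -0.027, -0.0305, -0.009, 0, 0, 0], [0.2, -0.027, -0.0305, -0.006, 0, 0, 0]],
  ],
)

```text
time: 13.0
position: [0.5706, -0.1852, 0.1518]
tcp_rot: [0.187, 0.982, 0.0, -0.001]
force: [-0.9, -0.1, -4.5]
opening: 0.371
gripper_force: 71.7
```

Emit:
arm_command(
  commands=[
    [[0.2, 0, 0, 0.001, 0, 0, 0], [0.2, 0, 0, 0.001, 0, 0, 0], [0.2, 0, 0, 0.001, 0, 0, 0]],
  ],
)

```text
time: 13.3
position: [0.5712, -0.1844, 0.1512]
tcp_rot: [0.186, 0.983, 0.0, -0.001]
force: [0.7, -0.5, -4.2]
opening: 0.381
gripper_force: 71.7
```

```bash
python3 go.py
```

```text
t 13.3 p [ 0.5712 -0.1844  0.1512] F [ 0.7 -0.5 -4.2] foot [ 0.5712 -0.1843  0.0822] tilt [-1.e-03  7.e-04 -1.e+00]
1 [0.0833 0.0935 0.0001]
2 [0.0552 0.0623 0.0001]
3 [0.0271 0.0311 0.    ]
4 [-0.0008 -0.0001 -0.    ]
```

Emit:
arm_command(
  commands=[
    [[0.2, -0.001, -0.0005, 0.001, 0, 0, 0], [0.2, -0.001, -0.0005, 0.002, 0, 0, 0], [0.2, -0.001, -0.0005, 0.003, 0, 0, 0], [0.2, -0.001, -0.0005, 0.003, 0, 0, 0]],
  ],
)

```text
time: 13.7
position: [0.5722, -0.1862, 0.1485]
tcp_rot: [0.187, 0.982, 0.0, -0.0]
force: [-0.5, -1.3, -4.5]
opening: 0.382
gripper_force: 71.7
```

Emit:
arm_command(
  commands=[
    [[0.2, 0, 0, 0.0007, 0, 0, 0], [0.2, 0, 0, 0.0014, 0, 0, 0], [0.2, 0, 0, 0.0014, 0, 0, 0]],
  ],
)

```text
time: 14.0
position: [0.5723, -0.1862, 0.1471]
tcp_rot: [0.187, 0.982, 0.0, -0.0]
force: [-0.4, 0.1, -4.2]
opening: 0.379
gripper_force: 71.7
```

Emit:
arm_command(
  commands=[
    [[0.2, 0, 0, 0.0007, 0, 0, 0], [0.2, 0, 0, 0.001, 0, 0, 0], [0.2, 0, 0, 0.001, 0, 0, 0]],
  ],
)

```text
time: 14.3
position: [0.5724, -0.1862, 0.1461]
tcp_rot: [0.187, 0.982, 0.0, -0.0]
force: [-0.0, -0.1, -4.3]
opening: 0.375
gripper_force: 71.7
```

No contact 3 mm into hole 4. I'll continue slowly with a slight recentering.

Emit:
arm_command(
  commands=[
    [[0.2, 0.0003, 0.0005, 0.0007, 0, 0, 0], [0.2, 0.0003, 0.0005, 0.0014, 0, 0, 0], [0.2, 0.0003, 0.0005, 0.002, 0, 0, 0], [0.2, 0.0003, 0.0005, 0.002, 0, 0, 0]],
  ],
)

```text
time: 14.7
position: [0.5723, -0.1857, 0.1441]
tcp_rot: [0.187, 0.982, -0.0, -0.0]
force: [-0.7, -0.3, -4.2]
opening: 0.38
gripper_force: 71.7
```

Emit:
arm_command(
  commands=[
    [[0.2, 0, 0, 0.001, 0, 0, 0], [0.2, 0, 0, 0.002, 0, 0, 0], [0.2, 0, 0, 0.003, 0, 0, 0], [0.2, 0, 0, 0.003, 0, 0, 0]],
  ],
)

```text
time: 15.1
position: [0.5722, -0.1856, 0.141]
tcp_rot: [0.187, 0.982, 0.0, -0.0]
force: [0.1, -0.8, -4.8]
opening: 0.377
gripper_force: 71.7
```

Emit:
arm_command(
  commands=[
    [[0.2, 0, 0.0014, 0, 0, 0, 0], [0.2, 0, 0.0014, 0, 0, 0, 0], [0.2, 0, 0.0014, 0, 0, 0, 0]],
  ],
)

```text
time: 15.4
position: [0.5726, -0.1848, 0.1412]
tcp_rot: [0.187, 0.982, -0.0, -0.0]
force: [-1.2, -0.8, -5.3]
opening: 0.376
gripper_force: 71.5
```

Emit:
arm_command(
  commands=[
    [[0.2, 0, -0.0028, 0, 0, 0, 0], [0.2, 0, -0.0028, 0, 0, 0, 0], [0.2, 0, -0.0028, 0, 0, 0, 0]],
  ],
)

```text
time: 15.7
position: [0.5721, -0.1864, 0.1413]
tcp_rot: [0.187, 0.982, 0.0, 0.0]
force: [0.4, 0.6, -4.3]
opening: 0.374
gripper_force: 71.5
```

Emit:
arm_command(
  commands=[
    [[0.2, 0.0014, 0.0014, 0, 0, 0, 0], [0.2, 0.0014, 0.0014, 0, 0, 0, 0], [0.2, 0.0014, 0.0014, 0, 0, 0, 0]],
  ],
)

```text
time: 16.0
position: [0.5714, -0.1853, 0.1414]
tcp_rot: [0.187, 0.982, -0.0, 0.0]
force: [1.1, -0.9, -4.9]
opening: 0.378
gripper_force: 71.5
```

Emit:
arm_command(
  commands=[
    [[0.2, -0.0028, 0, 0, 0, 0, 0], [0.2, -0.0028, 0, 0, 0, 0, 0], [0.2, -0.0028, 0, 0, 0, 0, 0]],
  ],
)

```text
time: 16.3
position: [0.573, -0.1861, 0.141]
tcp_rot: [0.187, 0.982, 0.0, -0.001]
force: [-0.9, 0.2, -3.2]
opening: 0.377
gripper_force: 71.6
```

Lateral play in hole 4 is small, about 1.7 mm measured for 2.8 mm commanded, and symmetric. The fit is snug and centred, so I'm inserting the pin.

Emit:
arm_command(
  commands=[
    [[0.2, 0.0014, 0, 0, 0, 0, 0], [0.2, 0.0014, 0, 0.003, 0, 0, 0], [0.2, 0.0014, 0, 0.006, 0, 0, 0], [0.2, 0.0014, 0, 0.009, 0, 0, 0], [0.2, 0.0014, 0, 0.012, 0, 0, 0]],
  ],
)

```text
time: 16.8
position: [0.5724, -0.1857, 0.1289]
tcp_rot: [0.187, 0.982, -0.0, 0.0]
force: [-0.4, 0.1, -3.7]
opening: 0.376
gripper_force: 71.6
```

Emit:
arm_command(
  commands=[
    [[0.2, 0, 0, 0.004, 0, 0, 0], [0.2, 0, 0, 0.008, 0, 0, 0], [0.2, 0, 0, 0.012, 0, 0, 0], [0.2, 0, 0, 0.016, 0, 0, 0], [0.2, 0, 0, 0.016, 0, 0, 0]],
  ],
)

```text
time: 17.3
position: [0.5719, -0.1855, 0.1125]
tcp_rot: [0.187, 0.982, 0.0, -0.001]
force: [-1.3, -0.7, -4.2]
opening: 0.38
gripper_force: 71.6
```

```bash
python3 go.py
```

```text
t 17.3 p [ 0.5719 -0.1855  0.1125] F [-1.3 -0.7 -4.2] foot [ 0.5718 -0.1855  0.0435] tilt [-1.3e-03  4.0e-04 -1.0e+00]
1 [0.0844 0.0943 0.0001]
2 [0.0562 0.063  0.0001]
3 [0.0281 0.0319 0.    ]
4 [0.0002 0.0008 0.    ]
```

Emit:
arm_command(
  commands=[
    [[0.2, 0, 0, 0.005, 0, 0, 0], [0.2, 0, 0, 0.01, 0, 0, 0], [0.2, 0, 0, 0.015, 0, 0, 0], [0.2, 0, 0, 0.02, 0, 0, 0], [0.2, 0, 0, 0.02, 0, 0, 0]],
  ],
)

```text
time: 17.8
position: [0.5717, -0.1855, 0.0923]
tcp_rot: [0.187, 0.982, 0.0, -0.001]
force: [0.1, -0.8, -4.5]
opening: 0.376
gripper_force: 71.6
```

Emit:
arm_command(
  commands=[
    [[0.2, 0, 0, 0.001, 0, 0, 0], [0.2, 0, 0, 0.002, 0, 0, 0], [0.2, 0, 0, 0.002, 0, 0, 0]],
  ],
)

```text
time: 18.1
position: [0.5724, -0.1857, 0.0913]
tcp_rot: [0.187, 0.982, 0.0, 0.0]
force: [0.2, -0.4, -5.2]
opening: 0.381
gripper_force: 71.6
```

Emit:
arm_command(
  commands=[
    [[0.2, 0, 0, 0.0007, 0, 0, 0], [0.2, 0, 0, 0.0007, 0, 0, 0]],
  ],
)

```text
time: 18.3
position: [0.5723, -0.1857, 0.0906]
tcp_rot: [0.187, 0.982, -0.0, 0.0]
force: [-0.2, -0.6, -4.1]
opening: 0.381
gripper_force: 71.6
```

Emit:
arm_command(
  commands=[
    [[0.2, 0, 0, 0.0007, 0, 0, 0], [0.2, 0, 0, 0.0007, 0, 0, 0]],
  ],
)

```text
time: 18.5
position: [0.5723, -0.1857, 0.0898]
tcp_rot: [0.187, 0.982, 0.0, 0.0]
force: [0.4, 0.3, -5.5]
opening: 0.377
gripper_force: 71.6
```

Emit:
arm_command(
  commands=[
    [[0.2, 0, 0, 0.0006, 0, 0, 0], [0.2, 0, 0, 0.0006, 0, 0, 0]],
  ],
)

```text
time: 18.7
position: [0.5724, -0.1857, 0.0895]
tcp_rot: [0.187, 0.982, 0.0, 0.0]
force: [-0.8, 1.0, -2.0]
opening: 0.376
gripper_force: 71.8
```

Emit:
arm_command(
  commands=[
    [[0.2, 0, 0, 0.0006, 0, 0, 0], [0.2, 0, 0, 0.0006, 0, 0, 0]],
  ],
)

```text
time: 18.9
position: [0.5724, -0.1857, 0.0895]
tcp_rot: [0.187, 0.982, 0.0, 0.0]
force: [-2.3, -0.3, 4.5]
opening: 0.377
gripper_force: 72.4
```

The head is down on the plate. Releasing and retreating.

Emit:
arm_command(
  commands=[
    [[0.45, 0, 0, -0.0004, 0, 0, 0], [0.6, 0, 0, -0.0004, 0, 0, 0], [1, 0, 0, -0.0004, 0, 0, 0], [1, 0, 0, -0.0004, 0, 0, 0], [1, 0, 0, -0.0004, 0, 0, 0]],
  ],
  force=20,
)

```text
time: 19.4
position: [0.5724, -0.1858, 0.089]
tcp_rot: [0.187, 0.982, -0.0, 0.0]
force: [0.2, -0.7, -0.2]
opening: 1.004
gripper_force: 0.0
```

Emit:
arm_command(
  commands=[
    [[1, 0, 0, 0, 0, 0, 0], [1, 0, 0, 0, 0, 0, 0], [1, 0, 0, -0.01, 0, 0, 0], [1, 0, 0, -0.03, 0, 0, 0], [1, 0, 0, -0.06, 0, 0, 0]],
  ],
)

```text
time: 19.9
position: [0.5711, -0.1853, 0.1488]
tcp_rot: [0.187, 0.982, 0.0, -0.002]
force: [-0.1, 0.4, 0.8]
opening: 1.001
gripper_force: 0.0
```

Emit:
arm_command(
  commands=[
    [[1, 0, 0, -0.04, 0, 0, 0], [1, 0, 0, -0.07, 0, 0, 0], [1, 0, 0, -0.07, 0, 0, 0], [1, 0, 0, -0.07, 0, 0, 0]],
  ],
)

```text
time: 20.3
position: [0.5726, -0.1858, 0.2203]
tcp_rot: [0.187, 0.982, -0.0, 0.001]
force: [-0.1, 1.1, -1.2]
opening: 1.003
gripper_force: 0.0
```

```bash
python3 - <<'E'
from h import *
c=manip.camera("scene");s=manip.read_state();print(s["time"],s["position"].round(3),s["force"].round(1))
cv2.imwrite("pics/f.png",cv2.resize(c["pixels"][190:350,190:530],None,fx=2.3,fy=2.3,interpolation=2))
E
```

```text
20.35 [ 0.572 -0.185  0.219] [ 1.4 -0.3  0.1]
```

View pics/f.png

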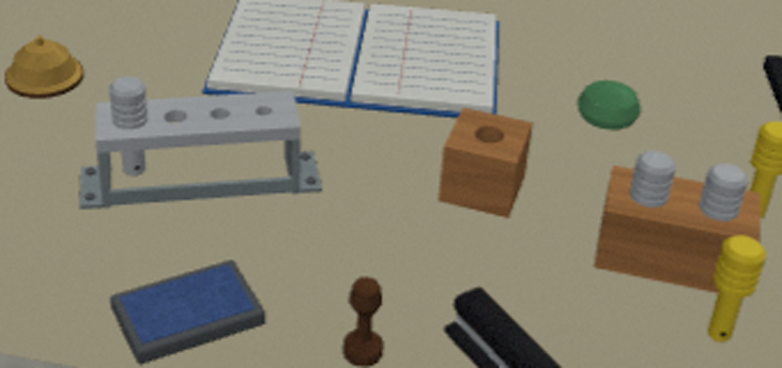

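The pin stands in the widest hole with its head on the plate at crop (128,103), its shank showing below the plate. Everything else is in place and the gripper is clear.

```bash
python3 -c "
from station import manip;print(manip.close_job())"
```

```text
the job is handed in; nothing more can be done
None
```

The pin was refused at holes 1, 2 and 3 (light presses of at most about 14 N) and passed cleanly through hole 4, the widest; it was left there with its head on the plate and released, and the job is handed in.

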